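# Kit pen: make up three wheel nuts, free the gate and hold it wide

## Task

Add wheel nuts from the rubber mat to the one already in the tray inside the steel pen, until exactly three nuts lie in the tray. Then free the pen's gate: squeeze together the two tabs of the catch nearest the gate's hinge, and after it those of the catch at the pull-post end (each paddle stays where it is squeezed to). Then swing the gate out by its pull post, past its detent to wide open (at least 70 degrees), and finish while still holding it there against its closing spring with the fingers, so that the tray could be drawn out; leave the bolts, the tools and the tin where they are, and do not force the gate before both catches are free.

Things in the scene. Friction and masses are not known exactly. Their poses are not given: they have to be found in the camera images.
- pen: open-topped tote of bare sheet metal fixed to the bench, 220 (its x) by 190 (its y), walls 60 high, 4 thick; within 0.15 rad of the bench axes. Origin: centre of its underside, z up from the bench. Its -y side is the swing gate, under a top rail (z 62 to 72, 14 wide, at pen y -87). A plate 4 thick with the detent ball lies on the bench outside the gate, near the hinge.
- tray_floor (a point): middle of the inner floor of the tray inside the pen, 8 above the bench; axes as the pen's. Tray inside: 172 along x, 142 along y, rim 14 above this floor. Open from above.
- nut1: loose steel wheel nut, 35 tall, 70 g: round flange dia 28 and 6 high below, hexagon 20 across flats from 6 to 28 above its underside, blunt cone on top; stands upright. Origin: centre of its underside, z up. Four alike: this one starts on the black rubber mat (240 by 170, 3 thick, right of the pen), where three nuts and two bolts stand some 75 apart.
- nut2: loose steel wheel nut, 35 tall, 70 g: round flange dia 28 and 6 high below, hexagon 20 across flats from 6 to 28 above its underside, blunt cone on top; stands upright. Origin: centre of its underside, z up. Four alike: this one starts on the black rubber mat (240 by 170, 3 thick, right of the pen), where three nuts and two bolts stand some 75 apart.
- nut3: loose steel wheel nut, 35 tall, 70 g: round flange dia 28 and 6 high below, hexagon 20 across flats from 6 to 28 above its underside, blunt cone on top; stands upright. Origin: centre of its underside, z up. Four alike: this one starts on the black rubber mat (240 by 170, 3 thick, right of the pen), where three nuts and two bolts stand some 75 apart.
- nut4: loose steel wheel nut, 35 tall, 70 g: round flange dia 28 and 6 high below, hexagon 20 across flats from 6 to 28 above its underside, blunt cone on top; stands upright. Origin: centre of its underside, z up. Four alike: this one stands in the tray from the start.
- first_squeeze (a point): catch nearest the hinge (tops of its tabs rounded, z 102), to be squeezed FIRST: point midway between the outer faces of its two tabs when squeezed home (then 22 apart, 11 to either side along pen x); z 88, 14 below the tabs' tops. Before, the paddle's outer face is 23 from this point on the +x side. Axes as the pen's.
- first_tab: fixed tab of the first catch. Two upright steel tabs stand in line along pen x on the pen's top rail, outer faces 34 apart, each 7 thick (pen x), 24 wide (pen y), from z 72 to z 102. The -x one, nearer the robot, is this fixed tab; the other is the paddle, which slides towards it. Origin: the pen's origin.
- first_paddle: paddle (moving tab) of the first catch, on the +x side; both tabs must feel the fingers. Its origin coincides with the pen's origin when the catch is shut and moves with it.
- first_catch (a joint): m: 0 shut, 0.012 squeezed home (towards pen -x); free of the gate from about 0.008, count it squeezed above 0.0095. Takes about 4 N, no spring, stays where it is left.
- second_squeeze (a point): catch at the pull-post end (square tabs, tops z 98), to be squeezed SECOND, otherwise the same as first_squeeze: midway between the outer faces when squeezed home (22 apart), z 88, 10 below the tabs' tops. The two catches are 85 apart along pen x.
- second_tab: fixed tab of the second catch. Two upright steel tabs stand in line along pen x on the pen's top rail, outer faces 34 apart, each 7 thick (pen x), 24 wide (pen y), from z 72 to z 98. The -x one, nearer the robot, is this fixed tab; the other is the paddle, which slides towards it. Origin: the pen's origin.
- second_paddle: paddle (moving tab) of the second catch, on the +x side. Its origin coincides with the pen's origin when the catch is shut.
- second_catch (a joint): as first_catch, for the second catch.
- gate (a joint): rad: 0 shut; grows as the gate swings out (counter-clockwise from above, to the pen's -y) about the upright hinge; stop at 1.5. Blocked (0.03 of play) until both catches are squeezed. A closing spring pulls 1 N at the pull post when shut, 2 N when wide; the detent, a sprung ball under the gate from 0.4 to 0.8, takes 5 to 9 N to pass; let go when wide, the gate falls back to it. Wide: above 1.2.
- gate_leaf: the gate: grille 190 long, 59 high, 3 thick, with the pull post standing out from its free end. Origin on the hinge axis at the bench; the gate extends along its -x, its outer face looks to its -y.
- pull_post (a point): point on the axis of the pull post, z 82: upright round steel bar, dia 14, top at z 98, bare down to z 45, standing 43 out from the gate's face, 185 from the hinge along the gate, on the end nearer the robot. Moves and turns with the gate (190 from the hinge axis). Can be pinched from above.
- gate_hinge (a point): point on the upright hinge axis, z 82, fixed on the pen; the pen's +x end of the gate.
- bolt1: bystander: loose wheel bolt standing on its head among the nuts, round head dia 28, 10 high, shank dia 12, 44 tall in all. Not a nut; leave it. Origin: centre of its underside.
- bolt2: bystander: loose wheel bolt standing on its head among the nuts, round head dia 28, 10 high, shank dia 12, 44 tall in all. Not a nut; leave it. Origin: centre of its underside.
- hammer: bystander: hammer lying left of the pen.
- wrench: bystander: spanner lying near right.
- driver: bystander: screwdriver lying left of the pen.
- tin: bystander: grease tin dia 66, 70 tall, between the robot and the mat. Origin: centre of its underside.

How it is judged:
By the outcome, as a careful person would: the job done as asked, in the order asked, and still so for the second after the job is handed in, while the arm keeps its last pose, push and grip.
It also fails if it takes over 64 s, if anything falls off the work surface, if the arm or the gripper's body presses on something with over 40 N, if the wrist force passes 120 N, or if a joint passes its speed limit or range.

## Robot

A 7-joint arm with a two-finger parallel gripper is mounted at the origin on the work surface. World frame = base frame: x ahead of the robot, y to its left, z up, the work surface at z = 0. Lengths are in m, angles in rad, forces in N, time in s.
With the tool pointing down it reaches from about 0.425 to 0.95 m from the base axis. Payload 16.7 kg.
Tool frame: the origin (TCP) lies between the finger pads; the fingertips stand 14 mm ahead of it and the grasp point (between the pads) lies 5 mm behind it; x points along the fingers, z is the direction in which the jaws open and shut, and the axes are right-handed (so a half turn about x gives the same grasp; the last joint's range is limited). The gripper opens to 94 mm and grips with 3 to 60 N. Pads are 16 mm wide; open, the fingers measure 119 mm over their backs; the gripper's body (75 mm by 177 mm) begins 78 mm behind the grasp point.
Start: joints at [-1.365, 0.426, 0.074, 1.606, -0.034, 1.111, -0.067], TCP at [0.234, 0.633, 0.219] pointing down, gripper open.
Joint ranges: [-2.85, 2.85], [-0.5, 2.14], [-1.23, 1.37], [0.21, 2.46], [-1.02, 4.16], [0.16, 2.05], [-2.73, 2.73]. Speed limits (rad/s): [1.89, 1.89, 2.39, 2.39, 3.01, 3.01, 3.01].

## Interface

Orientations are given as a unit quaternion [w, x, y, z].
In Python, from bench import bot, eyes gives the robot as it stands. The module is installed in compiled form; this text tells all that it offers. Calls block until the motion is done:
- bot.movep(position, orientation): joint-space move of the TCP to a pose.
- bot.movel(position, feed=0.15, frame=None, max_force=None): straight line of the TCP; frame=None keeps the orientation; feed is the mean speed in m/s. With max_force (N) it stops when the force on the tool has changed by that much, and returns True; else False.
- bot.movej(angles): joint-space move.
- bot.release() and bot.grasp(force=None): open the fingers fully, or close them until they stop; force is the grip in N (None keeps the last).
- bot.wait(seconds).
- bot.ik(position, orientation): joint angles nearest the present ones, or None.
- eyes.capture(name): name is "scene" or "side" or "wrist"; returns a dict with "frame" (400x640x3 uint8, red, green, blue), "vertical_fov" (degrees; the focal length in pixels is half the picture's height over the tangent of half this angle, whatever the lens; pixels are square), "cx", "cy" (the principal point, pixels), "distortion" ([k1, k2, p1, p2, k3] as OpenCV has them; the pictures are not rectified), "extrinsics" (4x4, takes a point from world to camera coordinates); the wrist camera has in their place "mount" (4x4, takes a point from camera to tool coordinates, whose origin is the TCP and whose axes are the tool frame's). Camera axes: x right, y up, looking along -z (the intrinsics and any distortion apply to the point x, -y, -z); pixel columns grow to the right and rows downward; lengths in m; the calibration is good to about 2 mm. A picture is of the moment at which its call begins: read the wrist's pose just before it. There is no depth.
A pose or a line that the arm cannot do raises bot.MotionError and nothing moves.
- bot.job_done(): hands the job in, once; it reports no verdict.
Trained networks look in the newest picture that a camera, given by its name, has taken for a name from the list of things; names that differ only in an ending like _2 or _b are one class to them, and where a whole thing is asked for, a point or a joint stands for the part that bears it (a point fixed in the world has none). Each returns a list of dicts, best first, with "p" (0 to 1); they miss things now and then, are a little off and sometimes report something else, mostly with a low value. They report only what shows in the picture. A call takes as long as a camera call.
- eyes.outline_of(camera, query): "mask" (400x640 bool, what is visible of it) and "centre" ([column, row] as shares, 0 to 1, of the picture: columns of its width, rows of its height, amid what is visible of it).
- eyes.pinpoint(camera, query): "centre" ([column, row] as shares, 0 to 1, of the picture: columns of its width, rows of its height: a listed point, or the origin of a listed thing).
Readings, each from a call of its own:
- bot.current_time(): time.
- bot.current_joint_pos(): joint angles.
- bot.current_qvel(): joint speeds.
- bot.current_joint_torque(): joint torques, N m.
- bot.current_ee_pos(): TCP position.
- bot.current_tool_rot(): TCP orientation.
- bot.current_wrist_force(): force on the tool from outside, world axes, zero at the start.
- bot.current_wrist_torque(): the same for the moment, N m.
- bot.current_finger_gap(): finger opening in m.
Only numpy, scipy, OpenCV 4.12 (cv2) and the standard library are available. Lean on these libraries where they do the work, as an engineer would, in place of code of your own. Each camera call takes 0.05 s, during which the arm holds its last target. There are 200 camera calls.

## Working session

There is one attempt and no reset: what is moved stays moved. The work goes in short steps, each a Python script; the robot and the scene stay as the last script left them, time stands still between calls to the robot, and variables do not carry over. Pictures are saved under pics/ and viewed, about 8 in all and at most 12, crops included, and the job is handed in when it is done.

```bash
mkdir -p pics; cat > h.py <<'E'
import numpy as np, cv2
from scipy.spatial.transform import Rotation as R
from bench import bot, eyes
def K(c):
    f=200/np.tan(np.radians(c["vertical_fov"])/2)
    return np.array([[f,0,c["cx"]],[0,f,c["cy"]],[0,0,1]])
def toolT():
    q=bot.current_tool_rot(); T=np.eye(4)
    T[:3,:3]=R.from_quat([q[1],q[2],q[3],q[0]]).as_matrix(); T[:3,3]=bot.current_ee_pos(); return T
def cap(name):
    T=toolT() if name=="wrist" else None
    c=eyes.capture(name)
    E=np.linalg.inv(T@np.array(c["mount"])) if T is not None else np.array(c["extrinsics"])
    c["E"]=np.diag([1,-1,-1,1])@E   # opencv camera
    return c
def ray(c,uv):
    p=cv2.undistortPoints(np.array([[uv]],float),K(c),np.array(c["distortion"],float))[0,0]
    Ei=np.linalg.inv(c["E"]); d=Ei[:3,:3]@np.array([p[0],p[1],1]); return Ei[:3,3],d/np.linalg.norm(d)
def proj(c,P):
    r,_=cv2.Rodrigues(c["E"][:3,:3])
    return cv2.projectPoints(np.atleast_2d(P).astype(float),r,c["E"][:3,3],K(c),np.array(c["distortion"],float))[0][:,0]
def atz(c,uv,z):
    o,d=ray(c,uv); return o+d*(z-o[2])/d[2]
def tri(obs):
    A=np.zeros((3,3));b=np.zeros(3);L=[ray(c,u) for c,u in obs]
    for o,d in L:
        M=np.eye(3)-np.outer(d,d);A+=M;b+=M@o
    p=np.linalg.solve(A,b)
    return p,max(np.linalg.norm((np.eye(3)-np.outer(d,d))@(p-o)) for o,d in L)
def px(r): return np.array(r["centre"])*[640,400]
def pin(cam,q,n=1):
    return [(px(r),r["p"]) for r in eyes.pinpoint(cam,q)[:n]]
def down(a):
    """tool x down, jaw axis z along world angle a"""
    z=np.array([np.cos(a),np.sin(a),0]);x=np.array([0,0,-1.]);y=np.cross(z,x)
    q=R.from_matrix(np.c_[x,y,z]).as_quat(); return [q[3],q[0],q[1],q[2]]
def save(n,im): cv2.imwrite(f"pics/{n}.png",cv2.cvtColor(im,cv2.COLOR_RGB2BGR))
E
cat > a.py <<'E'
from h import *
print(bot.current_time(),bot.current_ee_pos(),bot.current_tool_rot())
C={}
pts=["nut1","bolt1","tray_floor","first_squeeze","second_squeeze","pull_post","gate_hinge","pen","tin"]
D={}
for n in ["scene","side"]:
    c=C[n]=cap(n); save(n,c["frame"])
    for q in pts:
        D[n,q]=pin(n,q,5)
        print(n,q,[(u.round(1).tolist(),round(p,2)) for u,p in D[n,q]])
for q in pts[2:]:
    if D["scene",q] and D["side",q]:
        print(q,tri([(C[n],D[n,q][0][0]) for n in C]))
import pickle; pickle.dump((C,D),open("cd.pkl","wb"))
im=np.hstack([C[n]["frame"] for n in C]) 
save("both",np.vstack([C["scene"]["frame"][:300],C["side"]["frame"][:300]]))
print({n:(C[n]["vertical_fov"],np.linalg.inv(C[n]["E"])[:3,3]) for n in C}, bot.current_time())
E
python3 a.py
```

```text
0.0 [0.23440694 0.63254155 0.21877995] [ 0.58005631 -0.40419406  0.58073865  0.40361424]
scene nut1 [([344.5, 267.4], 0.62), ([238.6, 190.2], 0.56), ([272.3, 192.6], 0.48), ([280.4, 181.7], 0.46)]
scene bolt1 [([262.8, 168.1], 0.58), ([253.7, 178.7], 0.39), ([259.9, 141.8], 0.34)]
scene tray_floor [([350.9, 254.3], 0.63), ([437.4, 269.1], 0.26)]
scene first_squeeze [([319.4, 236.9], 0.59)]
scene second_squeeze []
scene pull_post [([345.1, 272.4], 0.71), ([324.3, 209.4], 0.55), ([252.2, 176.5], 0.32)]
scene gate_hinge [([310.9, 254.6], 0.91), ([319.1, 238.3], 0.57)]
scene pen [([347.7, 254.8], 0.55)]
scene tin [([313.9, 174.5], 0.74)]
side nut1 [([339.4, 281.4], 0.59), ([346.1, 195.7], 0.59), ([379.7, 309.9], 0.45), ([313.9, 283.3], 0.42)]
side bolt1 [([347.6, 310.6], 0.67), ([313.3, 315.0], 0.56)]
side tray_floor [([346.0, 311.4], 0.73), ([333.0, 194.6], 0.57)]
side first_squeeze [([356.3, 187.0], 0.76)]
side second_squeeze [([324.1, 193.0], 0.59)]
side pull_post [([312.8, 205.6], 0.89), ([275.2, 270.5], 0.33)]
side gate_hinge [([370.7, 190.0], 0.76), ([356.6, 184.3], 0.62)]
side pen [([334.5, 204.9], 0.81), ([279.0, 267.9], 0.71), ([349.3, 196.7], 0.49)]
side tin [([276.5, 269.8], 0.93), ([356.9, 186.2], 0.65)]
tray_floor (array([ 0.48553204,  0.01536532, -0.31290373]), np.float64(0.11014438376688751))
first_squeeze (array([0.59948971, 0.06444997, 0.09970242]), np.float64(0.0016791276045751004))
pull_post (array([ 0.52488032,  0.17352657, -0.05951308]), np.float64(0.051626702990566674))
gate_hinge (array([0.65383411, 0.07683104, 0.0775609 ]), np.float64(0.002158886746769868))
pen (array([ 0.5445576 ,  0.14165095, -0.01112466]), np.float64(0.0043006125388580715))
tin (array([ 0.34161939, -0.17350741, -0.00105642]), np.float64(0.00681685714215131))
{'scene': (52.54265564914738, array([1.14252056, 0.50467501, 1.20737743])), 'side': (57.619861441921344, array([ 0.36942103, -0.89824394,  0.65781556]))} 1.0
```

```bash
python3 -c "
import cv2,numpy as np
a=cv2.imread('pics/scene.png')[110:310,200:460];b=cv2.imread('pics/side.png')[160:350,230:430]
cv2.imwrite('pics/v1.png',cv2.resize(a,None,fx=3,fy=3,interpolation=2));cv2.imwrite('pics/v2.png',cv2.resize(b,None,fx=3,fy=3,interpolation=2))"
```

```text
(no output)
```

View pics/v1.png

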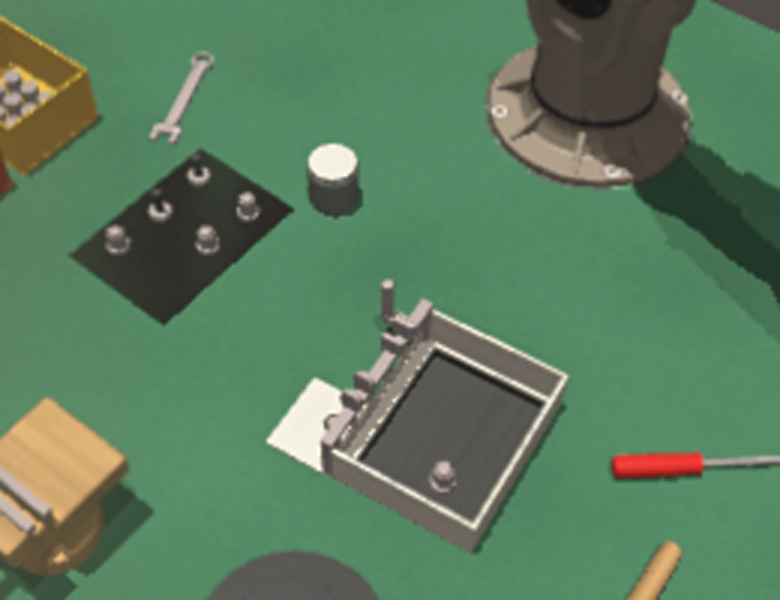

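View pics/v2.png

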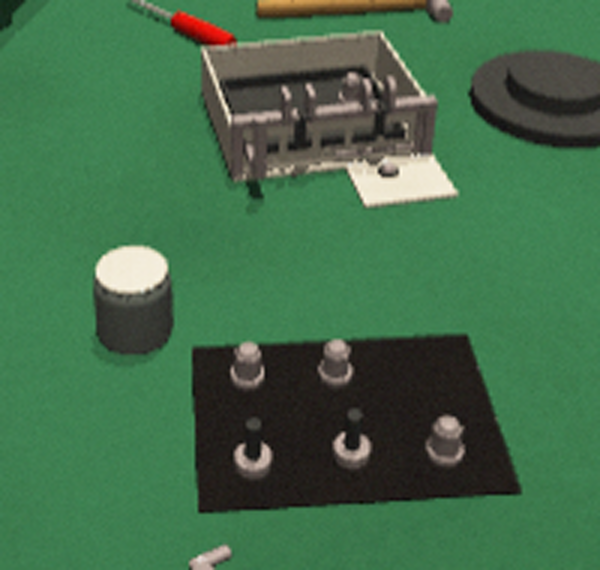

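The scene view shows three nuts on the mat at about (283,178), (269,189) and (239,189), with two bolts behind them. Nut4 is in the tray near (347,268), and the pull post is at the robot end of the gate. The side view agrees: nuts at (313,283), (341,282) and (379,308), and the catch tabs and hinge plate to the right.

```bash
cat > b.py <<'E'
from h import *
import pickle
C,D=pickle.load(open("cd.pkl","rb")); s,d=C["scene"],C["side"]
for n,a,b in [("A",(280.4,181.7),(313.9,283.3)),("B",(272.3,192.6),(339.4,281.4)),("C",(238.6,190.2),(379.7,309.9)),("n4",(344.5,267.4),(346.1,195.7)),
  ("b1",(262.8,168.1),(313.3,315)),("b2",(253.7,178.7),(347.6,310.6)),("tray",(350.9,254.3),(333.,194.6)),("post",(324.3,209.4),(312.8,205.6)),("hinge",(310.9,254.6),(370.7,190))]:
    p,e=tri([(s,a),(d,b)]); print(n,p.round(4),round(e,4),"flat",atz(s,a,.003).round(3)[:2],atz(d,b,.003).round(3)[:2])
c=cap("wrist"); print(np.array(c["mount"]).round(3),c["vertical_fov"],c["distortion"])
E
python3 b.py
```

```text
A [ 0.4433 -0.2467  0.0064] 0.0042 flat [ 0.446 -0.25 ] [ 0.44  -0.241]
B [ 0.5048 -0.2386  0.0018] 0.0001 flat [ 0.505 -0.238] [ 0.505 -0.24 ]
C [ 0.5803 -0.3438  0.0088] 0.0012 flat [ 0.576 -0.347] [ 0.583 -0.339]
n4 [0.593  0.1678 0.0051] 0.0007 flat [0.593 0.167] [0.593 0.172]
b1 [ 0.4334 -0.3474  0.0081] 0.0056 flat [ 0.436 -0.352] [ 0.429 -0.34 ]
b2 [ 0.5051 -0.3384  0.0095] 0.0028 flat [ 0.499 -0.342] [ 0.509 -0.334]
tray [0.5452 0.1587 0.0173] 0.0007 flat [0.539 0.154] [0.549 0.183]
post [ 0.4711 -0.0008  0.0719] 0.013 flat [ 0.445 -0.034] [0.471 0.118]
hinge [0.6539 0.0768 0.0776] 0.0022 flat [0.624 0.048] [0.689 0.204]
[[ 0.001  0.246 -0.969 -0.165]
 [-0.001  0.969  0.246  0.07 ]
 [ 1.     0.     0.001 -0.   ]
 [ 0.     0.     0.     1.   ]] 68.86600334789289 [0.00139653 0.         0.         0.         0.        ]
```

```bash
cat > c.py <<'E'
from h import *
import pickle
q0=np.array(bot.current_joint_pos())
for a in [0,np.pi/2,np.pi,-np.pi/2]:
    for P in [(.50,.09,.2),(.5,-.24,.03),(.47,-.0,.09),(.66,-.11,.08)]:
        j=bot.ik(list(P),down(a)); print(round(a,2),P,None if j is None else np.round(j,2))
W=[]
pts=["nut1","first_squeeze","second_squeeze","pull_post","gate_hinge","tray_floor","pen"]
for i,P in enumerate([(.50,.08,.22),(.60,.10,.22)]):
    (bot.movep if i==0 else bot.movel)(list(P),down(np.pi/2)) if i==0 else bot.movel(list(P),feed=.25)
    c=cap("wrist"); save(f"w{i}",c["frame"]); d={q:pin("wrist",q,4) for q in pts}; W.append((c,d))
    for q in pts: print(i,q,[(u.round(1).tolist(),round(p,2)) for u,p in d[q]])
for q in pts[1:]:
    if W[0][1][q] and W[1][1][q]:
        p,e=tri([(c,d[q][0][0]) for c,d in W]); print(q,p.round(4),round(e,4))
pickle.dump(W,open("w.pkl","wb")); print(bot.current_time())
im=np.hstack([cv2.resize(c["frame"],(400,250),interpolation=cv2.INTER_AREA) for c,d in W]); save("v3",W[0][0]["frame"])
E
python3 c.py
```

```text
0 (0.5, 0.09, 0.2) [-0.86  0.19  0.64  2.02 -0.14  0.97 -0.15]
0 (0.5, -0.24, 0.03) [-0.27  0.63  0.8   2.06 -0.68  0.74  0.96]
0 (0.47, -0.0, 0.09) [-0.74  0.33  0.72  2.2  -0.34  0.71  0.21]
0 (0.66, -0.11, 0.08) [-0.41  0.66  0.69  1.76 -0.52  0.91  0.5 ]
1.57 (0.5, 0.09, 0.2) [-0.71  0.18  0.46  2.02 -0.1   0.97  1.37]
1.57 (0.5, -0.24, 0.03) [-0.13  0.55  0.59  2.05 -0.48  0.68  2.35]
1.57 (0.47, -0.0, 0.09) [-0.59  0.3   0.53  2.2  -0.23  0.7   1.67]
1.57 (0.66, -0.11, 0.08) [-0.33  0.63  0.57  1.75 -0.42  0.88  1.99]
3.14 (0.5, 0.09, 0.2) [ 0.57  0.32 -1.02  1.95  0.32  1.04  2.54]
3.14 (0.5, -0.24, 0.03) [-0.4   0.75  1.01  2.06 -0.89  0.85 -2.  ]
3.14 (0.47, -0.0, 0.09) [-1.06  0.59  1.22  2.22 -0.76  0.86 -2.49]
3.14 (0.66, -0.11, 0.08) [-0.66  0.95  1.2   1.77 -0.98  1.15 -2.28]
-1.57 (0.5, 0.09, 0.2) [-1.01  0.22  0.82  2.03 -0.19  0.97 -1.66]
-1.57 (0.5, -0.24, 0.03) [-0.13  0.55  0.59  2.05 -0.48  0.68 -0.79]
-1.57 (0.47, -0.0, 0.09) [-0.96  0.45  1.02  2.21 -0.56  0.77 -1.12]
-1.57 (0.66, -0.11, 0.08) [-0.46  0.69  0.76  1.76 -0.58  0.93 -1.02]
0 nut1 [([73.6, 190.8], 
[... 298 characters left out ...]
6.5, 215.7], 0.73)]
0 pen [([366.6, 214.9], 0.9)]
1 nut1 [([383.5, 182.5], 0.92), ([44.4, 109.9], 0.78), ([27.0, 48.8], 0.58), ([284.3, 193.2], 0.34)]
1 first_squeeze [([287.9, 194.7], 0.89), ([301.2, 219.9], 0.28)]
1 second_squeeze [([272.6, 110.7], 0.81)]
1 pull_post [([226.6, 64.4], 0.59), ([44.9, 113.6], 0.48)]
1 gate_hinge [([294.9, 246.2], 0.74), ([286.6, 193.2], 0.68)]
1 tray_floor [([369.0, 142.4], 0.97)]
1 pen [([360.6, 142.8], 0.96)]
first_squeeze [0.5985 0.0637 0.0794] 0.0007
second_squeeze [0.513  0.051  0.0852] 0.0001
pull_post [0.4757 0.0933 0.3544] 0.048
gate_hinge [0.3926 0.1413 0.696 ] 0.0133
tray_floor [ 0.5479  0.1592 -0.005 ] 0.002
pen [ 0.5488  0.1478 -0.0123] 0.0034
4.6
```

View pics/v3.png

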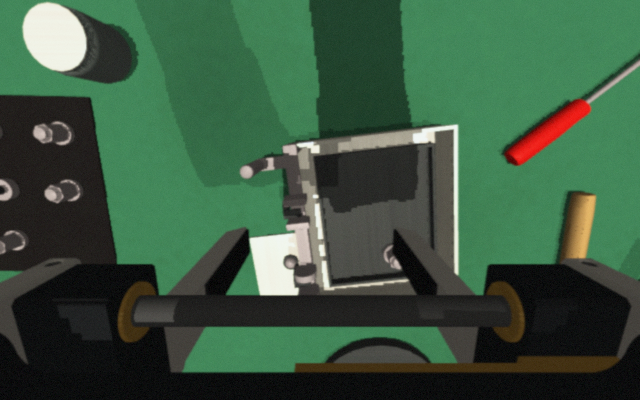

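The wrist view shows the pen with the post tip at about (247,171), the second catch at (294,210) and the first at (303,272). Nut4 is at (391,255), and nuts A and B are at the left near (62,135) and (70,190). I'll fit these now, then look over the mat.

```bash
cat > d.py <<'E'
from h import *
import pickle
W=pickle.load(open("w.pkl","rb")); c0,c1=W[0][0],W[1][0]
print("post",tri([(c0,(252.2,170.3)),(c1,(226.6,64.4))]),atz(c0,(252.2,170.3),.082),atz(c1,(226.6,64.4),.082))
print("hinge1",atz(c1,(294.9,246.2),.082))
print("sq1",[atz(c,d["first_squeeze"][0][0],.088).round(4) for c,d in W],"sq2",[atz(c,d["second_squeeze"][0][0],.088).round(4) for c,d in W])
print("n4",tri([(c0,(391.5,252.9)),(c1,(383.5,182.5))]))
b0=tri([(c0,(73.6,190.8)),(c1,(44.4,109.9))]);a0=tri([(c0,(62.5,136.8)),(c1,(27,48.8))]);print("B",b0,"A",a0)
bot.movep([.49,-.235,.13],down(np.pi/2))
obs=[]
for i in range(2):
    if i: bot.movel([.46,-.235,.13],feed=.2)
    c=cap("wrist"); save(f"m{i}",c["frame"]); n=pin("wrist","nut1",5); obs.append((c,n)); b=pin("wrist","bolt1",3)
    for u,p in n: print(i,u.round(1),round(p,2),atz(c,u,.003).round(4))
    print("bolts",[(atz(c,u,.003).round(3),round(p,2)) for u,p in b])
    m=eyes.outline_of("wrist","nut1"); print([(np.round(px(r),1),round(r["p"],2)) for r in m])
pickle.dump(obs,open("m.pkl","wb")); print(bot.current_time())
E
python3 d.py
```

```text
post (array([0.47160822, 0.00958503, 0.08722926]), np.float64(0.0003763619838525769)) [0.47241769 0.00796341 0.082     ] [0.47052873 0.0084047  0.082     ]
hinge1 [0.6567544  0.06945668 0.082     ]
sq1 [array([0.5936, 0.0648, 0.088 ]), array([0.5967, 0.064 , 0.088 ])] sq2 [array([0.5122, 0.0512, 0.088 ]), array([0.5131, 0.0516, 0.088 ])]
n4 (array([0.59885862, 0.17946602, 0.00627011]), np.float64(0.0010178198515042875))
B (array([ 0.50803782, -0.23809473,  0.0156125 ]), np.float64(0.0017283979522776435)) A (array([ 0.44036598, -0.24140483,  0.01401296]), np.float64(0.00010476342815941135))
0 [307.7 214.2] 0.66 [ 0.5078 -0.2489  0.003 ]
0 [305.7 146.2] 0.58 [ 0.4379 -0.2502  0.003 ]
0 [383.6  43.4] 0.49 [ 0.3462 -0.1784  0.003 ]
0 [222.1 278. ] 0.45 [ 0.5815 -0.3444  0.003 ]
bolts [(array([ 0.511, -0.338,  0.003]), 0.67), (array([ 0.434, -0.338,  0.003]), 0.6)]
[(array([304.4, 144.5]), 0.98), (array([303.8, 217.5]), 0.62), (array([631., 239.]), 0.24)]
1 [306.7 175.4] 0.77 [ 0.4356 -0.2502  0.003 ]
1 [306.8 245.6] 0.75 [ 0.5116 -0.251   0.003 ]
1 [228.5 302. ] 0.6 [ 0.5799 -0.3405  0.003 ]
1 [225.9 241.5] 0.58 [ 0.5068 -0.3375  0.003 ]
bolts [(array([ 0.43 , -0.339,  0.003]), 0.6)]
[(array([307.5, 246.4]), 0.7), (array([304.3, 179.2]), 0.58)]
6.6667
```

View pics/m1.png

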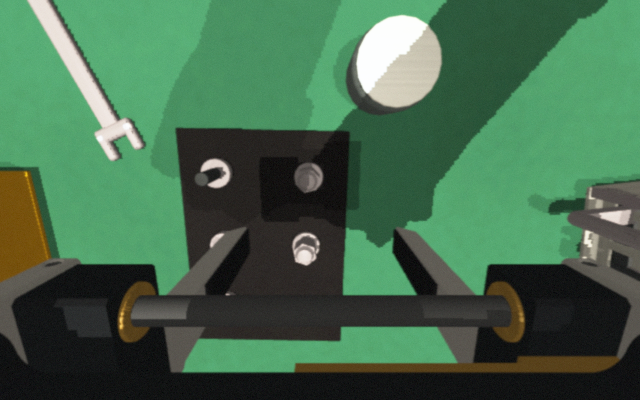

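Nuts B (306,246) and A (306,178) show on the mat clear of the bolts, about 73 mm apart. I'll pick B with the jaws along y.

```bash
cat > e.py <<'E'
from h import *
import pickle,sys
obs=pickle.load(open("m.pkl","rb"))
(c0,n0),(c1,n1)=obs
print("B",tri([(c0,n0[0][0]),(c1,n1[1][0])]),"A",tri([(c0,n0[1][0]),(c1,n1[0][0])]))
N={"B":(.5095,-.2475),"A":(.437,-.249)}[sys.argv[1]]; S={"B":(-.050,0),"A":(-.004,0)}[sys.argv[1]]
yaw=.148; Rz=np.array([[np.cos(yaw),-np.sin(yaw)],[np.sin(yaw),np.cos(yaw)]])
T=np.array([.547,.159])+Rz@np.array(S)
if bot.current_finger_gap()<.09: bot.release()
bot.movep([*N,.08],down(np.pi/2))
print("hit",bot.movel([*N,.026],feed=.12,max_force=8)); print(bot.current_ee_pos())
bot.grasp(30); print("gap",bot.current_finger_gap())
bot.movel([*N,.17],feed=.3); print("gap",bot.current_finger_gap())
if bot.current_finger_gap()>.012:
    bot.movep([*T,.17],down(np.pi/2+yaw))
    c=cap("wrist"); save("p"+sys.argv[1],c["frame"])
    bot.movel([*T,.06],feed=.3)
    print("hit",bot.movel([*T,.0305],feed=.06,max_force=6),bot.current_ee_pos())
    bot.release(); bot.movel([*T,.17],feed=.3)
    c=cap("wrist"); save("q"+sys.argv[1],c["frame"])
    print([(u.round(0),round(p,2),atz(c,u,.008).round(3)) for u,p in pin("wrist","nut1",5)], "tray",[(atz(c,u,.008).round(3),p) for u,p in pin("wrist","tray_floor")])
print(bot.current_time())
E
python3 e.py B
```

```text
B (array([ 0.49820131, -0.24837261,  0.03506789]), np.float64(0.0009703666629716569)) A (array([ 0.43933565, -0.25140141, -0.02086662]), np.float64(1.3442693020391781e-05))
hit False
[ 0.5096004  -0.24773513  0.02671807]
gap 0.02252214443309441
gap 0.02213165090462676
hit True [0.49723805 0.15185718 0.03031806]
[(array([331., 275.]), 0.91, array([0.599, 0.178, 0.008])), (array([324., 189.]), 0.79, array([0.494, 0.153, 0.008]))] tray [(array([0.597, 0.18 , 0.008]), 0.61)]
13.8917
```

```bash
sed -i 's/"A":(-.004,0)/"A":(0,.002)/' e.py; python3 e.py A
```

```text
B (array([ 0.49820131, -0.24837261,  0.03506789]), np.float64(0.0009703666629716569)) A (array([ 0.43933565, -0.25140141, -0.02086662]), np.float64(1.3442693020391781e-05))
hit False
[ 0.4371527  -0.24904974  0.02629755]
gap 0.02243269781528614
gap 0.022293406932285077
hit True [0.54618351 0.16129836 0.03038053]
[(array([319., 189.]), 0.97, array([0.544, 0.158, 0.008])), (array([319., 151.]), 0.92, array([0.502, 0.151, 0.008])), (array([332., 237.]), 0.62, array([0.6  , 0.181, 0.008]))] tray [(array([0.544, 0.158, 0.008]), 0.71)]
22.3333
```

View pics/qA.png

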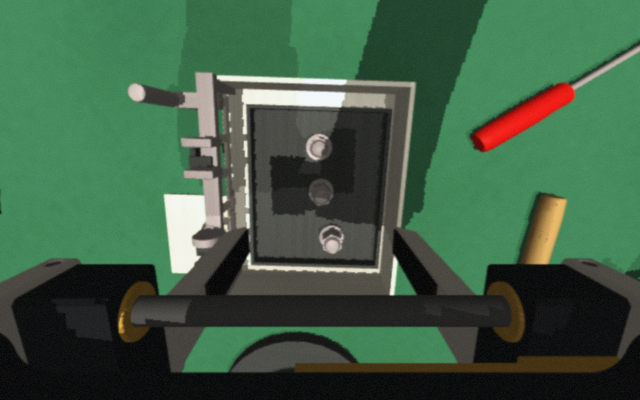

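Three nuts stand upright in the tray at (319,147), (320,190) and (332,238), and the catches are along the rail at the left. Next I'll turn the jaws to pen x and look closely at the first catch.

```bash
cat > f.py <<'E'
from h import *
import pickle
yaw=.148
obs=[]
for P in [(.600,.066,.17),(.565,.060,.17)]:
    (bot.movel(list(P),feed=.2) if obs else bot.movep(list(P),down(yaw)))
    c=cap("wrist"); d={q:pin("wrist",q,2) for q in ["first_squeeze","second_squeeze","pull_post","gate_hinge"]}; obs.append((c,d))
    for q in d: print(q,[(u.round(1),round(p,2),atz(c,u,.082 if q[0] in "pg" else .088).round(4)) for u,p in d[q]])
for q in d:
    if all(o[1][q] for o in obs): print(q,tri([(c,dd[q][0][0]) for c,dd in obs]))
pickle.dump(obs,open("f.pkl","wb")); save("f1",obs[1][0]["frame"]);save("f0",obs[0][0]["frame"]); print(bot.current_time(),np.round(bot.current_joint_pos(),2))
# overlay expected points
im=obs[1][0]["frame"].copy(); c=obs[1][0]
for x0,col,zt in [((.597,.064),(255,0,0),.102),((.513,.0514),(0,0,255),.098)]:
    u=np.array([np.cos(yaw),np.sin(yaw)])
    for off in (-.011,.023):
        for u2 in proj(c,np.array([*(np.array(x0)+off*u),zt])): cv2.circle(im,tuple(int(v) for v in u2),2,col,-1)
save("v5",cv2.resize(im[60:260,170:470],None,fx=2.6,fy=2.6,interpolation=cv2.INTER_CUBIC))
E
python3 f.py
```

```text
first_squeeze [(array([315.2, 212.2]), 0.97, array([0.5959, 0.0638, 0.088 ]))]
second_squeeze [(array([214.9, 212.7]), 0.95, array([0.5088, 0.0502, 0.088 ]))]
pull_post [(array([175.9, 250.3]), 0.61, array([0.473 , 0.0061, 0.082 ]))]
gate_hinge [(array([376.1, 214.1]), 0.62, array([0.6507, 0.0685, 0.082 ]))]
first_squeeze [(array([354. , 213.7]), 0.74, array([0.5949, 0.0618, 0.088 ]))]
second_squeeze [(array([255.8, 212.4]), 0.92, array([0.5091, 0.0503, 0.088 ]))]
pull_post [(array([212.3, 249.5]), 0.58, array([0.4712, 0.0064, 0.082 ])), (array([417.4, 214.3]), 0.26, array([0.6528, 0.0681, 0.082 ]))]
gate_hinge [(array([415.7, 212.4]), 0.74, array([0.6509, 0.0696, 0.082 ]))]
first_squeeze (array([0.59626775, 0.06025591, 0.0789253 ]), np.float64(0.0009036582980452094))
second_squeeze (array([0.50947428, 0.05096686, 0.0901809 ]), np.float64(9.5116060482882e-06))
pull_post (array([ 0.46662338, -0.00060521,  0.06822757]), np.float64(0.00030278362608853035))
gate_hinge (array([0.64984166, 0.0698239 , 0.08507437]), np.float64(0.0004980173433027258))
24.2333 [-1.12  0.71  1.33  1.94 -0.77  1.14  0.67]
```

View pics/v5.png

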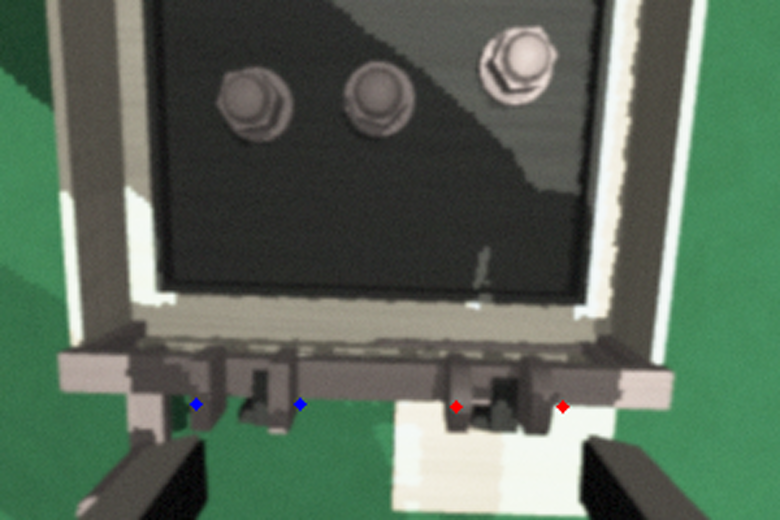

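The overlay of expected tab edges on the frame shows the first catch about 3.5 mm more towards -x and the second about 2 mm more than assumed. Both are about 3 mm more towards +y. I'll also leave the arm pose whose joint 3 is near its limit.

```bash
cat > g.py <<'E'
from h import *
import sys
yaw=.148; u=np.array([np.cos(yaw),np.sin(yaw)])
S={"1":np.array([.5945,.066]),"2":np.array([.5105,.0535])}[sys.argv[1]]
if sys.argv[1]=="1": bot.movej([-0.86,.19,.64,2.02,-.14,.97,0.0])
P=lambda c,z:[*(S+c*u),z]
bot.movep(P(.005,.15),down(yaw)); print(np.round(bot.current_joint_pos(),2))
print("hit",bot.movel(P(.005,.0905),feed=.12,max_force=8),np.round(bot.current_ee_pos(),4))
f0=np.array(bot.current_wrist_force())
bot.grasp(15)
for c in [.005,.003,.0015,0,-.0015,-.003,-.0045]:
    bot.movel(P(c,.0905),feed=.03); bot.grasp(15)
    g=bot.current_finger_gap(); f=np.array(bot.current_wrist_force())-f0
    print(c,"gap",round(g*1e3,2),"f",f.round(1),bot.current_time())
    if g<.0226: break
E
python3 g.py 1
```

```text
[-0.71  0.45  0.65  1.87 -0.33  0.94  0.23]
hit False [0.5997 0.0668 0.0912]
0.005 gap 26.71 f [-22.6  -1.7  21.5] 27.8917
0.003 gap 22.54 f [-24.1  -2.3  22.2] 28.3583
```

```bash
cat > g2.py <<'E'
from h import *
yaw=.148; u=np.array([np.cos(yaw),np.sin(yaw)])
P=lambda c,z:[*(np.array([.5945,.066])+c*u),z]
print(np.round(bot.current_ee_pos(),4))
bot.movel(P(.002,.0905),feed=.03); bot.grasp(15)
print("gap",bot.current_finger_gap(),"f",np.round(bot.current_wrist_force(),1))
bot.movel(P(.0035,.0905),feed=.03)
bot.release(); print("f",np.round(bot.current_wrist_force(),1))
bot.movel(P(.005,.15),feed=.2); print("free f",np.round(bot.current_wrist_force(),1))
c=cap("wrist"); save("v6",cv2.resize(c["frame"][100:260,170:470],None,fx=2.6,fy=2.6,interpolation=cv2.INTER_CUBIC)); print(bot.current_time())
E
python3 g2.py
```

```text
[0.594  0.0659 0.0902]
gap 0.022098582717887224 f [-17.9  -1.4  17.6]
f [ 1.1  0.9 -0.1]
free f [-0.5  0.2  0. ]
30.75
```

View pics/v6.png

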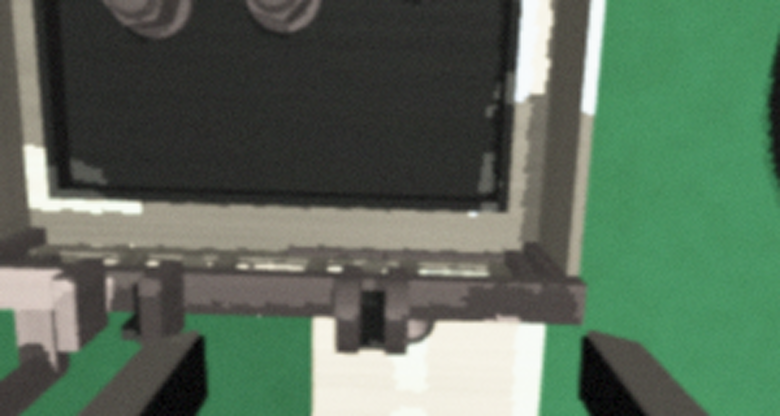

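The first catch's tabs now stand close together at crop (345-405,320), so it is squeezed; the second is still apart. On to the second catch.

```bash
sed -i 's/\[.005,.003,.0015/[.004,.0025,.001/' g.py; cat >> g.py <<'E'
bot.movel(P(c-.001,.0905),feed=.03); bot.grasp(15); print("gap",bot.current_finger_gap())
bot.movel(P(c+.0005,.0905),feed=.03)
bot.release(); print("f",np.round(bot.current_wrist_force(),1)); bot.movel(P(.004,.15),feed=.2)
c=cap("wrist"); save("v7",cv2.resize(c["frame"][100:340,120:470],None,fx=2.2,fy=2.2,interpolation=cv2.INTER_CUBIC))
print([(atz(c,u,.082).round(4),p) for u,p in pin("wrist","pull_post",2)],bot.current_time())
E
python3 g.py 2
```

```text
[-0.81  0.3   0.69  2.06 -0.25  0.87  0.17]
hit False [0.5159 0.0539 0.0906]
0.004 gap 24.28 f [-21.9  -2.3  24.1] 33.4333
0.0025 gap 21.79 f [-21.2  -1.2  20.4] 33.9
gap 0.021956479911764318
f [ 0.1 -0.1  0.4]
[(array([0.4752, 0.0085, 0.082 ]), 0.9)] 36.3417
```

View pics/v7.png

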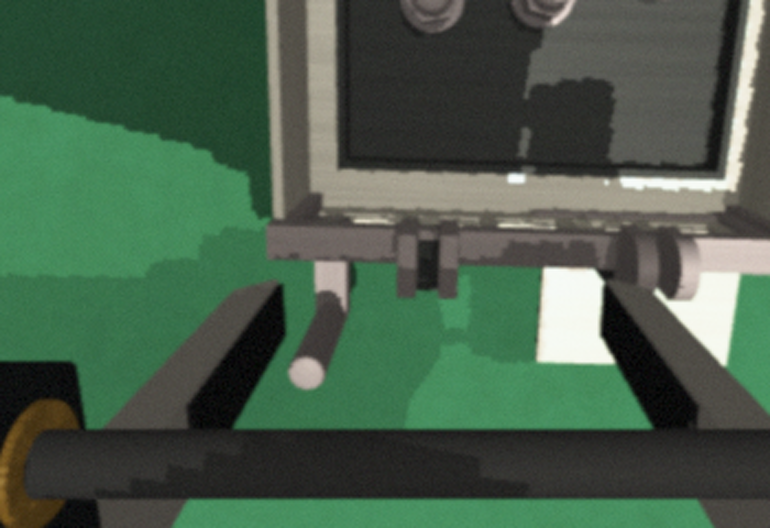

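Both pairs of tabs are closed, at crop (428,260) and (660,262), and the post top is at crop (307,373). I'll pinch the post with the jaws along pen x and swing it in an arc about the hinge.

```bash
cat > k.py <<'E'
from h import *
yaw=.148; rot=lambda t:np.array([[np.cos(t),-np.sin(t)],[np.sin(t),np.cos(t)]])
c=cap("wrist"); p=atz(c,(259.5,269.5),.098)[:2]; n=pin("wrist","pull_post",1)
print("post from top",p,"net",[atz(c,u,.082)[:2] for u,_ in n])
p=np.mean([p,[.4725,.007]],axis=0); print("use",p, "H",p+rot(yaw)@[.185,.043])
print("path ok",[bot.ik([*(p+rot(yaw)@[.185,.043]+rot(yaw+t)@[-.185,-.043]),.08],down(yaw)) is not None for t in (0,.5,1,1.38)])
if abs(p-[.4725,.0075]).max()<.008:
    bot.movep([*p,.135],down(yaw))
    print("hit",bot.movel([*p,.080],feed=.12,max_force=8))
    bot.grasp(15); bot.wait(.1); e=np.array(bot.current_ee_pos()); print("gap",bot.current_finger_gap(),e,np.round(bot.current_wrist_force(),1))
    bot.grasp(40); print("gap",bot.current_finger_gap(),bot.current_ee_pos(),np.round(bot.current_wrist_force(),1),np.round(bot.current_joint_pos(),2),bot.current_time())
E
python3 k.py
```

```text
post from top [0.47162731 0.00596785] net [array([0.47254519, 0.00651362])]
use [0.47206365 0.00648392] H [0.64870044 0.076294  ]
path ok [True, True, True, True]
hit False
gap 0.013559871119183392 [0.47078438 0.00615139 0.07978251] [-6.9 -1.7  7.2]
gap 0.013422080800257575 [0.47079913 0.0061577  0.07979725] [-7.5 -2.   7.6] [-0.7   0.35  0.66  2.2  -0.33  0.69  0.34] 38.9333
```

```bash
cat > s.py <<'E'
from h import *
yaw=.148; rot=lambda t:np.array([[np.cos(t),-np.sin(t)],[np.sin(t),np.cos(t)]])
H=np.array([.6485,.0755]); p=np.array([.4710,.0062]); print("r",np.linalg.norm(p-H))
for t in np.arange(.1,1.41,.1):
    w=H+rot(t)@(p-H)
    bot.movel([*w,.080],feed=.12)
    e=np.array(bot.current_ee_pos()); f=np.array(bot.current_wrist_force()); v=e[:2]-H
    ang=np.arctan2(v[1],v[0])-np.arctan2(*(p-H)[::-1])
    print(round(t,2),"ee ang",round(ang%(2*np.pi),3),"r",round(np.linalg.norm(v),4),"f",f.round(1),"gap",round(bot.current_finger_gap()*1e3,1),round(bot.current_time(),1))
    if np.linalg.norm(f)>50 or bot.current_finger_gap()<.01: print("STOP"); break
E
python3 s.py
```

```text
r 0.19054852400372982
0.1 ee ang 0.1 r 0.1914 f [-6.1 -1.9  7.3] gap 13.3 39.2
0.2 ee ang 0.199 r 0.1922 f [-11.1  -4.   11.2] gap 13.7 39.5
0.3 ee ang 0.298 r 0.193 f [-14.7  -8.6  14.4] gap 13.4 39.9
0.4 ee ang 0.399 r 0.1939 f [-17.8 -13.3  17.7] gap 13.4 40.2
0.5 ee ang 0.496 r 0.1949 f [-23.7 -16.9  24.1] gap 13.2 40.5
0.6 ee ang 0.601 r 0.196 f [-24.2 -20.8  22.3] gap 13.7 40.8
0.7 ee ang 0.714 r 0.196 f [ -5.  -29.4  -4.5] gap 13.2 41.1
0.8 ee ang 0.8 r 0.1959 f [-12.1 -25.6   5.7] gap 13.2 41.4
0.9 ee ang 0.9 r 0.1957 f [ -8.6 -24.6   1.4] gap 13.0 41.7
1.0 ee ang 1.0 r 0.1953 f [ -7.1 -22.2  -1.4] gap 12.9 42.0
1.1 ee ang 1.099 r 0.1949 f [ -3.6 -20.6  -2.2] gap 12.9 42.3
1.2 ee ang 1.199 r 0.1944 f [ -1.3 -19.4  -2.8] gap 13.3 42.6
1.3 ee ang 1.299 r 0.1937 f [  0.7 -15.4  -2.6] gap 13.2 42.9
1.4 ee ang 1.399 r 0.1931 f [  1.  -13.9  -2.5] gap 13.1 43.2
```

The gate followed to about 1.4 rad with the post still between the pads. I'll check from the fixed cameras.

```bash
python3 - <<'E'
from h import *
bot.wait(.5)
s=cap("scene"); d=cap("side")
for n,c in (("scene",s),("side",d)):
    print(n,[(u.round(0),round(p,2),atz(c,u,.005).round(3)[:2]) for u,p in pin(n,"nut1",6)],[(u.round(0),p) for u,p in pin(n,"gate_leaf",1)])
a=cv2.resize(s["frame"][110:310,200:460],None,fx=1.5,fy=1.5,interpolation=2); b=cv2.resize(d["frame"][130:330,230:490],None,fx=1.5,fy=1.5,interpolation=2)
save("v8",np.hstack([a,b])); print(bot.current_ee_pos(),bot.current_finger_gap(),np.round(bot.current_wrist_force(),1),bot.current_time())
E
```

```text
scene [(array([359., 244.]), 0.6, array([0.489, 0.153])), (array([350., 255.]), 0.57, array([0.542, 0.154])), (array([259., 234.]), 0.5, array([ 0.672, -0.148])), (array([345., 267.]), 0.38, array([0.592, 0.17 ]))] [(array([348., 257.]), 0.56)]
side [(array([335., 195.]), 0.56, array([0.554, 0.175])), (array([318., 198.]), 0.55, array([0.494, 0.164])), (array([379., 310.]), 0.54, array([ 0.582, -0.342])), (array([346., 195.]), 0.53, array([0.592, 0.172]))] [(array([369., 211.]), 0.58)]
[ 0.68637588 -0.11386749  0.07982058] 0.012967076769064287 [  1.1 -15.5  -4. ] 44.05
```

View pics/v8.png

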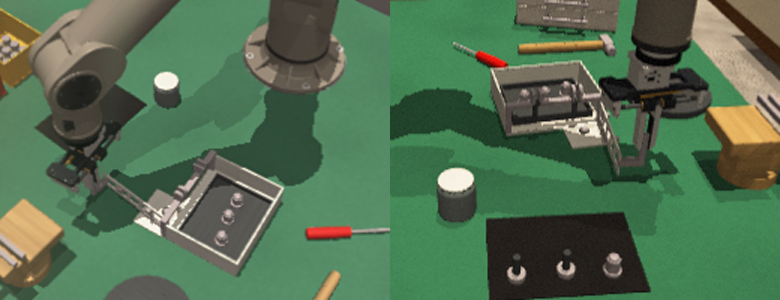

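The gate stands wide open with the fingers on its post, the tray holds three nuts, and the two bolts, the third mat nut and the tin stand where they were.

```bash
python3 - <<'E'
from bench import bot
bot.job_done()
E
```

```text
the job is handed in; nothing more can be done
```

The job is done and handed in at about 44 s on the robot's clock: three nuts in the tray, both catches free, and the gate held wide open by its pull post.

- **Nuts:** I moved two nuts from the mat to the tray. The last pictures show three nuts upright in the tray. One nut and both bolts are still on the mat, and the tin, hammer and screwdriver look undisturbed. The spanner was outside the last crop, so I did not check it again.
- **Catches:** I squeezed the hinge-side catch first and the pull-post catch second. Both closed to a finger gap of about 22.0 mm, which is fully home, and the pictures show both pairs of tabs together.
- **Gate:** I pinched the post at 40 N and swung it past the detent to about 1.4 rad (80°) by the arm's own position. The post was still between the pads at the end, with a gap of 13 mm.

**Checks that disagreed:**
- **Position estimates:** Single-camera estimates differed by up to about 1 cm for one mat nut. The triangulated heights of the mat nuts from close wrist views were also unreliable, so I used the given heights there.
- **Swing radius:** The arm traced a radius up to 5 mm larger than the true 190 mm. That left about 15 N of steady side pull at the wrist at the end. The largest wrist force I read was about 38 N, at the detent and mostly from that side pull.

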